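Batch the vacuum marinating box

ROBOT

A 6-joint arm with a two-finger parallel gripper is mounted at the origin on the work surface. World frame = base frame: x ahead of the robot, y to its left, z up, the work surface at z = 0. Lengths are in m, angles in rad, forces in N, time in s.
With the tool pointing down it reaches from about 0.375 to 0.975 m from the base axis. Payload 3.8 kg.
Tool frame: the origin (TCP) lies midway between the tips of the shut fingers; the grasp point (between the pads) lies 19 mm behind it; x points along the fingers, y is the direction in which the jaws open and shut, and the axes are right-handed (so a half turn about x gives the same grasp; the last joint's range is limited). The gripper opens to 88 mm and grips with 3 to 60 N. Pads are 18 mm wide; open, the fingers measure 123 mm over their backs; the gripper's body (75 mm by 187 mm) begins 45 mm behind the grasp point.
Start: joints at [-1.229, 0.264, 1.604, -0, 1.274, -0.037], TCP at [0.25, -0.627, 0.239] pointing down, gripper open.
Joint ranges: [-2.63, 2.63], [-0.94, 2.18], [0.31, 2.57], [-1.31, 4.45], [0, 2.66], [-2.55, 2.55]. Speed limits (rad/s): [2.57, 2.57, 3.14, 3.14, 3.14, 3.14].

INTERFACE

Orientations are given as a rotation vector (axis times angle).
In Python, from cell import manip, inverse_kinematics, cams, order gives the robot as it stands. Calls block until the motion is done:
- manip.move_pose(position, orientation): joint-space move of the TCP to a pose.
- manip.move_linear(position, rate=0.15, rot=None): straight line of the TCP; rot=None keeps the orientation; rate is the mean speed in m/s.
- manip.set_joints(angles): joint-space move.
- manip.set_gripper(opening, force=None): finger opening in m; force is the grip in N (None keeps the last); returns when the fingers have stopped.
- manip.dwell(seconds).
- inverse_kinematics(position, orientation): joint angles nearest the present ones, or None.
- manip.state(): the state.
- cams.capture(name): name is "side" or "top"; returns a dict with "image" (384x512x3 uint8, blue, green, red), "z_map" (384x512 float32, m along the optical axis (not along the pixel's ray), 0 where there is no reading), "intrinsics" (3x3 intrinsics, pixels), "position" and "orientation" of the camera in the world. Camera axes: x right, y down, z forward; pixel columns grow to the right and rows downward; lengths in m; the calibration is good to about 2 mm. A picture is of the moment at which its call begins.
A pose or a line that the arm cannot do raises manip.IKError and nothing moves.
- order.close_job(): hands the job in, once; it reports no verdict.
The state is a dict: "clock": time; "joint_pos": joint angles; "joint_velocities": joint speeds; "tau": joint torques, N m; "tool_pos": TCP position; "tcp_rot": TCP orientation; "contact_force": force on the tool from outside, world axes, zero at the start; "moment": the same for the moment, N m; "gripper_width": finger opening in m.
Only numpy, scipy, OpenCV 4.12 (cv2) and the standard library are available. Lean on these libraries where they do the work, as an engineer would, in place of code of your own. Each camera call takes 0.05 s, during which the arm holds its last target. There are 200 camera calls.

TASK

Open the vacuum marinating box (swing its red-knobbed clamp clear, then raise the lid until it stands up) and gather every vegetable chunk from the chopping board into the scoop pan on the scale with the others. Then tip the whole pan into the box, stand the empty pan back upright on the scale's platform, shut the lid fully and swing the clamp fully back over it. Every chunk must end up in the box, and the other things on the bench stay where they are.

Things in the scene. Friction and masses are not known exactly. Their poses are not given: they have to be found in the camera images.
- chamber: the marinating box: fixed steel tub, open on top, 240 (x) by 220 (y) by 120 (z) mm outside, walls 6 mm, inner floor 12 mm above its underside. Origin at the centre of its underside, z up. The lid is hinged on its -y rim; the clamp stands on a grey block (44 x 36 mm, top 125 mm high) outside the middle of its +y wall. The box may be turned a little on the bench
- lid (a joint): lid angle, rad: 0 shut, grows as it is raised, stop at 1.65. Clear plate 240 x 220 x 10 mm in a grey frame, 0.45 kg; stiff hinge (friction about 0.9 N m), so it stays at any angle; raising it takes about 8 N at the handle. The clamp's dog holds it shut until the clamp stands beyond about 1.3 rad, and cannot swing over it unless it is shut
- lid_hinge (a point): point on the lid's hinge line, at the middle of the box's -y rim, 120 mm above the bench; the hinge line runs along the box's x, and raising turns the lid about the box's +x axis
- lid_handle (a point): middle of the lid's handle: a round steel bar, 12 mm across, 110 mm long between two posts, parallel to the hinge line (box's x). With the lid shut it lies 175 mm from the hinge line along the box's +y and 60 mm above it, which is 50 mm off the lid's upper face, 180 mm above the bench. The round bar can turn between the fingers
- clamp (a joint): clamp angle, rad: 0 = shut (its 18 mm wide steel dog lies over the lid's edge and its arm points along the box's -x), grows clockwise seen from above as it opens; at 1.57 the arm points along the box's +y, away from the box; stop at 1.7. It turns about a vertical axis 128 mm from the box's centre along the box's +y, needs about 4 N at the knob and stays where it is left
- clamp_knob (a point): centre of the graspable part of the clamp's upright red knob: 18 mm across, standing 45 mm up from the arm's end, 60 mm from the axis; this point lies 170 mm above the bench, 19 mm below the knob's top and 25 mm above the arm
- scale_top (a point): white bench scale, fixed, 200 (x) by 160 (y) mm: centre of its steel platform (180 x 150 mm), on its upper face, 48 mm above the bench; its axes are the scale's
- board: green chopping board, fixed, 260 (x) by 170 (y) by 15 mm; origin at the centre of its underside. It and the scale may have changed places
- pan: loose aluminium scoop pan, 0.2 kg, starts on the scale; origin at the centre of its underside. Floor 170 (x) by 130 (y) mm, 4 mm thick; side and rear (-x) walls 4 mm thick, up to 40 mm. The +x end has no wall but a flared lip as wide as the pan, rising from the floor to 18 mm over 30 mm: it pours there. Tipped lip down by about 65 degrees or more, the chunks slide out
- pan_grip (a point): grip point on the pan's black bridge handle, which runs forward from a post on the rear wall: bar 16 (y) by 24 (z) mm, 57 mm long along the pan's x, its middle 100 mm above the pan's underside; pan frame (-52, 0, 100) mm. Grip firmly (60 N), fingers on its two sides
- pan_lip (a point): middle of the pan's lip edge, pan frame (115, 0, 18) mm
- daikon0: cylinder of white radish (daikon): 48 mm across, 30 mm tall, 45 g; origin at its centre, z along its axis; at the start it stands on a flat end; in the pan at the start
- kabocha0: rounded block of orange pumpkin (kabocha) with dark green skin on one long side (+y): 46 (x) by 36 (y) by 30 (z) mm, 40 g; origin at its centre; in the pan at the start
- daikon1: cylinder of white radish (daikon): 48 mm across, 30 mm tall, 45 g; origin at its centre, z along its axis; at the start it stands on a flat end; on the chopping board at the start; it may be absent
- kabocha1: rounded block of orange pumpkin (kabocha) with dark green skin on one long side (+y): 46 (x) by 36 (y) by 30 (z) mm, 40 g; origin at its centre; on the chopping board at the start; it may be absent
- daikon2: cylinder of white radish (daikon): 48 mm across, 30 mm tall, 45 g; origin at its centre, z along its axis; at the start it stands on a flat end; on the chopping board at the start; it may be absent
- kabocha2: rounded block of orange pumpkin (kabocha) with dark green skin on one long side (+y): 46 (x) by 36 (y) by 30 (z) mm, 40 g; origin at its centre; on the chopping board at the start; it may be absent
- spice_jar: jar, 52 mm across, 85 mm tall; leave alone; origin under its centre
- oil_bottle: amber bottle, 60 mm across, 170 mm tall; leave alone; origin under its centre
- timer: white kitchen timer, 30 x 65 x 55 mm; leave alone; origin under its centre
- peeler: black and steel peeler lying flat, about 150 mm long along its x; leave alone
- salt: steel salt shaker, 42 mm across, 70 mm tall; leave alone; origin under its centre
- bowl: steel bowl, 110 mm across, 45 mm tall; leave alone; origin under its centre
- spoon: steel spoon lying flat, along its x; leave alone

How it is judged:
By the outcome, as a careful person would: the job done as asked, in the order asked, and still so for the second after the job is handed in, with the robot touching nothing.
Of daikon1, kabocha1, daikon2, kabocha2 only 2 to 4 are there at a start; the rules pass over those that are not, and their reading is None.
At some moment in a run one of daikon1, kabocha1, daikon2, kabocha2, pan may be knocked a few centimetres aside while the robot is not near it.
It also fails if it takes over 210 s, if anything falls off the work surface, if the arm or the gripper's body presses on something with over 40 N, if the wrist force passes 120 N, or if a joint passes its speed limit or range.

## Working session

There is one attempt and no reset: what is moved stays moved. The work goes in short steps, each a Python script; the robot and the scene stay as the last script left them, time stands still between calls to the robot, and variables do not carry over. Pictures are saved under pics/ and viewed, about 12 in all and at most 16, crops included, and the job is handed in when it is done.

```bash
ls; mkdir -p pics
cat > h.py <<'E'
import numpy as np, cv2
from scipy.spatial.transform import Rotation as R
from cell import manip, inverse_kinematics, cams, order
def cloud(c):
    z=c["z_map"];K=np.array(c["intrinsics"]);v,u=np.mgrid[:z.shape[0],:z.shape[1]]
    P=np.stack([(u-K[0,2])/K[0,0]*z,(v-K[1,2])/K[1,1]*z,z],-1)
    o=np.array(c["orientation"]);Rm=o if o.shape==(3,3) else R.from_rotvec(o).as_matrix()
    W=P@Rm.T+np.array(c["position"]);W[z==0]=np.nan
    return W
def grab(name,fn=None):
    c=cams.capture(name)
    if fn: cv2.imwrite("pics/"+fn,c["image"])
    return c,cloud(c)
E
python3 - <<'E'
from h import *
for n in("top","side"):
    c,W=grab(n,n+"0.png");print(n,c["position"],c["orientation"],c["intrinsics"])
    np.savez(n+"0",img=c["image"],W=W)
    print(W[::96,::128].round(3).tolist())
print(manip.state())
E
```

```text
pics
top [0.34790688 0.02897231 1.24600443] [-2.11211088  2.15689174 -0.18266684] [[432.76313878   0.         251.46331708]
 [  0.         432.76313878 191.51005037]
 [  0.           0.           1.        ]]
[[[1.682, 1.258, -0.729], [1.684, 0.625, -0.752], [1.667, -0.023, -0.746], [1.661, -0.673, -0.758]], [[0.869, 0.78, 0.001], [0.821, 0.363, 0.098], [0.855, 0.004, -0.005], [0.782, -0.332, 0.159]], [[0.573, 0.757, 0.002], [0.556, 0.369, 0.053], [0.558, 0.011, -0.0], [0.528, -0.321, 0.134]], [[0.299, 0.737, -0.001], [0.292, 0.371, 0.019], [0.284, 0.017, 0.001], [0.277, -0.34, 0.011]]]
side [0.18503774 0.96048227 0.94470586] [-0.52350961  2.66412934 -1.2492276 ] [[445.72155185   0.         252.87284205]
 [  0.         445.72155185 201.54612477]
 [  0.           0.           1.        ]]
[[[1.685, -0.295, 0.456], [1.697, -1.071, 0.257], [1.209, -1.647, 0.166], [0.439, -1.347, 0.33]], [[1.698, -0.161, 0.133], [1.708, -0.943, -0.229], [0.872, -0.807, -0.002], [0.325, -1.05, -0.007]], [[1.691, 0.007, -0.223], [1.662, -0.721, -0.751], [0.602, -0.125, 0.016], [0.2, 0.052, 0.27]], [[1.699, 0.189, -0.641], [0.773, 0.371, 0.001], [0.436, 0.294, 0.07], [0.138, 0.11, 0.001]]]
{'clock': 0.1, 'joint_pos': array([-1.22888534e+00,  2.64676974e-01,  1.60519543e+00,  1.35548820e-05,
        1.27368661e+00, -3.68852721e-02]), 'joint_velocities': array([ 0.00199538, -0.00141267, -0.00272323, -0.00056055,  0.00101   ,
       -0.00132728]), 'tau': array([ 2.75411794e-04, -5.03619003e+01, -3.58071756e+01,  7.31033832e-02,
        2.33497436e-02, -4.78065954e-05]), 'tool_pos': array([ 0.24942092, -0.62656251,  0.23753575]), 'tcp_rot': array([ 2.01468661,  0.38825476, -2.01527324]), 'contact_force': array([ 0.51333848,  0.18177528, -0.26116853]), 'moment': array([-0.0089282 ,  0.06393485,  0.00999053]), 'gripper_width': 0.0878300976580838}
```

View pics/top0.png

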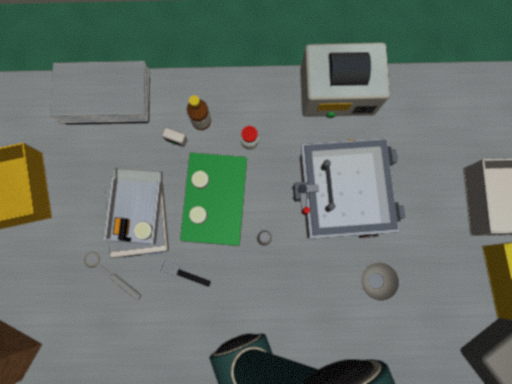

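View pics/side0.png

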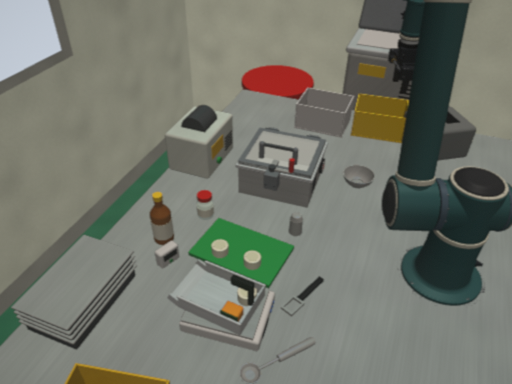

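The top view shows the box at right (lid shut, knob at 306,211), two daikons on the board (200,179), (198,215), and the pan at left on the scale (138,208) with one daikon and one kabocha. I'll enlarge the details.

Run:
```python
from h import *
a=np.load("top0.npz");b=np.load("side0.npz")
A=cv2.resize(a["img"][155:265,90:190],(400,440),interpolation=2)
B=cv2.resize(b["img"][250:350,160:280],(400,333),interpolation=2)
C=cv2.resize(a["img"][130:245,285:415],(400,354),interpolation=2)
im=np.zeros((800,800,3),np.uint8);im[:440,:400]=A;im[:354,400:]=C;im[440:773,:400]=B
im=cv2.resize(im,(600,600));cv2.imwrite("pics/crop1.png",im)
# heights in the pan region, top
W=a["W"]
for v in range(160,262,6):print(v,[f"{W[v,u,2]*1000:.0f}" if W[v,u,2]==W[v,u,2] else '-' for u in range(98,176,5)])
```

```text
160 ['1', '-2', '-1', '3', '-2', '1', '3', '-0', '1', '-0', '1', '2', '-2', '2', '-2', '-1']
166 ['3', '8', '-4', '-1', '0', '1', '5', '1', '-5', '-2', '-0', '-1', '4', '-3', '4', '5']
172 ['-2', '0', '1', '-0', '63', '65', '61', '64', '65', '65', '67', '65', '65', '-0', '-3', '1']
178 ['1', '0', '1', '84', '51', '56', '54', '54', '57', '61', '57', '61', '61', '-1', '0', '-6']
184 ['4', '5', '1', '85', '54', '51', '54', '56', '53', '52', '51', '52', '92', '4', '-2', '0']
190 ['-0', '3', '50', '76', '50', '52', '52', '54', '53', '53', '55', '54', '94', '14', '2', '-2']
196 ['1', '-3', '47', '68', '52', '53', '52', '49', '56', '51', '49', '55', '82', '26', '-2', '2']
202 ['2', '1', '51', '65', '53', '50', '54', '52', '48', '49', '55', '51', '77', '35', '3', '1']
208 ['1', '-1', '87', '64', '52', '52', '53', '55', '51', '52', '52', '49', '65', '34', '2', '2']
214 ['0', '-0', '89', '52', '-', '50', '53', '53', '51', '51', '48', '51', '56', '42', '-2', '3']
220 ['1', '3', '88', '51', '82', '159', '75', '52', '53', '55', '50', '88', '52', '36', '4', '-1']
226 ['-0', '-1', '75', '55', '80', '161', '70', '49', '79', '88', '77', '96', '48', '40', '-3', '2']
232 ['-0', '-1', '69', '81', '85', '160', '66', '49', '82', '83', '77', '93', '47', '42', '1', '-3']
238 ['2', '-3', '66', '51', '162', '160', '121', '52', '52', '87', '59', '85', '48', '48', '-1', '-1']
244 ['-1', '-6', '-1', '48', '48', '51', '45', '51', '52', '49', '49', '48', '47', '47', '14', '-5']
250 ['-4', '-0', '-1', '51', '49', '46', '39', '42', '36', '41', '42', '40', '42', '38', '12', '-2']
256 ['10', '1', '-2', '42', '37', '30', '25', '2', '4', '2', '0', '-1', '-0', '1', '4', '-1']
```

View pics/crop1.png

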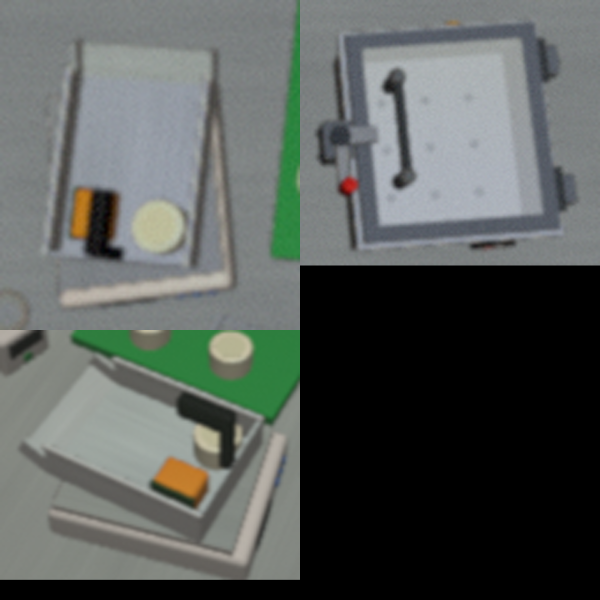

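Run:
```python
from h import *
a=np.load("top0.npz");b=np.load("side0.npz")
def rect(m,W):
    P=W[m][:,:2].astype(np.float32);r=cv2.minAreaRect(P);return np.round(r[0],4),np.round(r[1],4),round(r[2],2),len(P)
for n,d in(("top",a),("side",b)):
    W=d["W"];im=d["img"].astype(int);B,G,Rr=im[...,0],im[...,1],im[...,2];X,Y,Z=W[...,0],W[...,1],W[...,2]
    print(n)
    red=(Rr>120)&(G<60)&(B<60)&(Z>.13)&(Z<.22)&(Y<0);print(" knob",np.median(W[red],0),red.sum())
    box=(Z>.10)&(Z<.15)&(Y<-.05)&(Y>-.5)&(X>.4)&(X<.72)
    # opening removes the clamp and hinges
    bm=cv2.morphologyEx(box.astype(np.uint8),cv2.MORPH_OPEN,np.ones((15,15)))>0
    print(" box",rect(bm,W))
    hb=(Z>.165)&(Z<.2)&(Y<-.05)&(Y>-.5)&(X>.4)&(X<.72)&~((Rr>1.5*G))
    print(" bar",rect(hb,W),np.median(W[hb],0))
    board=(G>1.4*Rr)&(G>1.4*B)&(Z>-.005)&(Z<.03)&(X<.8)&(Y>-.05);print(" board",rect(board,W))
    dk=(Rr>140)&(G>130)&(Rr>1.08*B)&(Z>.028)&(Z<.06)&(Y<.32)&(Y>.05)&(X<.72)
    nl,lab,st,ce=cv2.connectedComponentsWithStats(dk.astype(np.uint8))
    for i in range(1,nl):
        if st[i,4]>20:
            m=(lab==i)&(Z>.038);print(" dk",rect(m,W),W[m].mean(0))
    pb=(Z>.135)&(Z<.18)&(Y>.25)&(Y<.5)&(X<.6)&(X>.3);print(" panbar",rect(pb,W))
    pb=(Z>.10)&(Z<.18)&(Y>.25)&(Y<.5)&(X<.6)&(X>.3);print(" panbar+",rect(pb,W),W[pb].mean(0))
    pan=(Z>.049+.003)&(Z<.10)&(Y>.24)&(Y<.5)&(X<.62)&(X>.3);print(" pan",rect(pan,W))
    wl=(Z>.08)&(Z<.10)&(Y>.24)&(Y<.5)&(X<.62)&(X>.3)&(abs(B-Rr)<40);print(" walls",rect(wl,W))
    sc=(Z>.03)&(Z<.10)&(Y>.24)&(Y<.5)&(X<.62)&(X>.3);print(" scale",rect(sc,W))
    k=(Rr>1.6*B)&(Rr>130)&(G<.75*Rr)&(X<.65)&(Y>.05)&(Y<.5)&(X>.25);print(" orange",k.sum(),rect(k,W))
```

```text
top
 knob [ 0.47863039 -0.10877698  0.18883131] 27
 box (array([ 0.5461, -0.2329]), array([0.2406, 0.2574]), 89.76, 6061)
 bar (array([ 0.5437, -0.1434]), array([0.0772, 0.1247]), 86.66, 282) [ 0.54066068 -0.16842942  0.18557948]
 board (array([0.5546, 0.1565]), array([0.2174, 0.2805]), 84.06, 4632)
 dk (array([0.7098, 0.2431]), array([0.0197, 0.0601]), 0.3, 86) [0.71290476 0.23804543 0.05457571]
 dk (array([0.5926, 0.1699]), array([0.0429, 0.0439]), 89.92, 194) [0.59265493 0.17092199 0.04519622]
 dk (array([0.4921, 0.1793]), array([0.04  , 0.0449]), 67.35, 185) [0.49130447 0.17820803 0.04560794]
 dk (array([0.4044, 0.2668]), array([0.0054, 0.0225]), 74.62, 8) [0.40082343 0.26790288 0.04045503]
 panbar (array([0.445 , 0.3526]), array([0.0172, 0.0565]), 84.56, 187)
 panbar+ (array([0.4449, 0.3523]), array([0.0174, 0.0564]), 85.89, 209) [0.44147543 0.35026822 0.15218532]
 pan (array([0.5104, 0.3455]), array([0.2202, 0.1529]), 1.34, 2633)
 walls (array([0.5139, 0.3462]), array([0.1324, 0.195 ]), 84.71, 636)
 scale (array([0.5012, 0.3512]), array([0.2404, 0.1685]), 2.83, 4587)
 orange 74
[... 524 characters left out ...]
, 57) [0.71345368 0.23886031 0.05460424]
 dk (array([0.4939, 0.1775]), array([0.0445, 0.042 ]), 39.33, 165) [0.49426141 0.17775809 0.04549117]
 dk (array([0.402, 0.294]), array([0.0132, 0.0523]), 6.32, 76) [0.40207794 0.29418233 0.04038219]
 panbar (array([0.4484, 0.3536]), array([0.0191, 0.0562]), 86.63, 266)
 panbar+ (array([0.4483, 0.3538]), array([0.0192, 0.0562]), 85.99, 333) [0.44278796 0.35763149 0.14635237]
 pan (array([0.5159, 0.353 ]), array([0.148 , 0.2144]), 85.93, 3299)
 walls (array([0.5168, 0.3467]), array([0.1347, 0.194 ]), 84.8, 750)
 scale (array([0.5029, 0.3523]), array([0.2371, 0.1696]), 2.97, 5491)
 orange 201 (array([0.4625, 0.3804]), array([0.0304, 0.0437]), 85.4, 201)
```

Run:
```python
from h import *
from scipy.optimize import least_squares
for n in("top","side"):
    d=np.load(n+"0.npz");W=d["W"];im=d["img"].astype(int);B,G,Rr=im[...,0],im[...,1],im[...,2];X,Y,Z=W[...,0],W[...,1],W[...,2]
    hb=(Z>.17)&(Z<.2)&(Y<-.13)&(Y>-.22)&(X>.46)&(X<.63)&~((Rr>1.4*G))
    nl,lab,st,ce=cv2.connectedComponentsWithStats(hb.astype(np.uint8));i=1+np.argmax(st[1:,4]);P=W[lab==i]
    r=cv2.minAreaRect(P[:,:2].astype(np.float32));vx=cv2.fitLine(P[:,:2].astype(np.float32),cv2.DIST_HUBER,0,.01,.01).ravel()
    print(n,"bar",r,np.degrees(np.arctan2(vx[1],vx[0]))%180,len(P))
    bx=(Z>.112)&(Z<.14)&(Y<-.05)&(Y>-.5)&(X>.4)&(X<.72)
    # edge points: for x slices, max y / for y slices, min & max x
    def edge(ax,lo,hi,f):
        o=1-ax;E=[]
        P=W[bx]
        for s in np.arange(lo,hi,.006):
            q=P[abs(P[:,ax]-s)<.004]
            if len(q)>3:E.append(q[np.argsort(f*q[:,o])[-2],:2])
        E=np.array(E,np.float32);v=cv2.fitLine(E,cv2.DIST_HUBER,0,.01,.01).ravel();return v.round(4),round(np.degrees(np.arctan2(v[1],v[0])),2)
    print(" xmax",edge(1,-.32,-.16,1));print(" xmin",edge(1,-.30,-.16,-1));print(" ymax",edge(0,.57,.65,1));print(" ymin",edge(0,.51,.6,-1))
```

```text
top bar ((0.5417661666870117, -0.1679786592721939), (0.12495197355747223, 0.018446628004312515), 1.9533075094223022) 2.8625278 274
 xmax (array([ 0.0494, -0.9988,  0.6724, -0.2397], dtype=float32), np.float32(-87.17))
 xmin (array([ 0.0511, -0.9987,  0.4215, -0.2508], dtype=float32), np.float32(-87.07))
 ymax (array([ 0.9993,  0.0369,  0.6107, -0.1149], dtype=float32), np.float32(2.11))
 ymin (array([ 1.    ,  0.0051,  0.5461, -0.3483], dtype=float32), np.float32(0.29))
side bar ((0.5465403199195862, -0.16539210081100464), (0.12374855577945709, 0.018362002447247505), 3.0664288997650146) 3.3291924 184
 xmax (array([ 0.0601, -0.9982,  0.6694, -0.2553], dtype=float32), np.float32(-86.55))
 xmin (array([ 0.0592, -0.9982,  0.4269, -0.235 ], dtype=float32), np.float32(-86.61))
 ymax (array([ 0.9984,  0.0557,  0.6111, -0.1138], dtype=float32), np.float32(3.19))
 ymin (array([ 0.998 ,  0.0634,  0.5548, -0.34  ], dtype=float32), np.float32(3.63))
```

```bash
cat >> h.py <<'E'
C=np.array([.5472,-.2317,0]);YAW=np.radians(3.0);RB=R.from_euler('z',YAW).as_matrix()
def box(x,y,z):return C+RB@np.array([x,y,z])
def rv(ap,jaw):
    ap=np.array(ap,float);jaw=np.array(jaw,float);return R.from_matrix(np.stack([ap,jaw,np.cross(ap,jaw)],1)).as_rotvec()
def down(a):return rv([0,0,-1],[np.cos(a),np.sin(a),0])   # jaw at world angle a
def tcp(p,rot,back=.019):return np.array(p)+R.from_rotvec(rot).as_matrix()[:,0]*back
def clamp_knob(t,z=.17):return box(-.06*np.cos(t),.128+.06*np.sin(t),z)
def bar(t):
    return box(0,-.11+.175*np.cos(t)-.06*np.sin(t),.12+.175*np.sin(t)+.06*np.cos(t))
def bar_rot(phi,s=1):return rv(RB@[0,np.sin(phi),-np.cos(phi)],s*(RB@[0,np.cos(phi),np.sin(phi)]))
def pan_rot(yaw,tip,s=1):
    M=R.from_euler('zy',[yaw,tip]) if 0 else R.from_euler('z',yaw)*R.from_euler('y',tip)
    M=M.as_matrix();return M,rv(-M[:,2],s*M[:,1])
G=np.array([-.052,0,.1]);LIP=np.array([.115,0,.018])
def dump(yaw,tip,lip,s=1):
    M,r=pan_rot(yaw,tip,s);g=np.array(lip)+M@(G-LIP);return tcp(g,r),r
E
python3 - <<'E'
from h import *
f=lambda q:None if q is None else np.round(q,2).tolist()
for s in(1,-1):
    for yd in (93,120,150,183,210):
        for tip in(70,85):
            p,r=dump(np.radians(yd),np.radians(tip),box(0,-.03,.10),s);q=inverse_kinematics(p,r)
            print("dump",s,yd,tip,p.round(3),f(q))
for s in(1,-1):
    for t,ph in((0,0),(.8,.3),(1.6,0),(1.6,.3),(1.6,.6),(1.6,.8)):
        r=bar_rot(ph,s);print("bar",s,t,ph,f(inverse_kinematics(tcp(bar(t),r),r)))
for a in(0,np.pi/2,-np.pi/2,np.pi):
    print("knob",f(inverse_kinematics(tcp(clamp_knob(0),down(a)),down(a))),f(inverse_kinematics(tcp(clamp_knob(1.6),down(a)),down(a))))
for s in(1,-1):
    M,r=pan_rot(np.radians(-5.2),0,s);print("pan",f(inverse_kinematics(tcp([.4465,.353,.148],r),r)))
E
```

```text
dump 1 93 70 [ 0.549 -0.26   0.278] [0.07, 0.19, 2.07, -1.29, 1.36, -2.48]
dump 1 93 85 [ 0.546 -0.214  0.272] None
dump 1 120 70 [ 0.548 -0.26   0.278] None
dump 1 120 85 [ 0.525 -0.22   0.272] [0.14, 0.07, 2.45, 4.44, 1.28, -2.17]
dump 1 150 70 [ 0.547 -0.261  0.278] [-0.44, -0.33, 2.54, 3.39, 0.3, -1.79]
dump 1 150 85 [ 0.507 -0.238  0.272] None
dump 1 183 70 [ 0.547 -0.262  0.278] [-0.96, -0.15, 2.41, 1.64, 0.92, -0.62]
dump 1 183 85 [ 0.501 -0.264  0.272] [-1.13, -0.01, 2.53, 1.85, 1.27, -0.98]
dump 1 210 70 [ 0.547 -0.263  0.278] [-1.05, 0.13, 2.14, 1.3, 1.35, -0.67]
dump 1 210 85 [ 0.507 -0.286  0.272] [-1.18, 0.29, 2.17, 1.41, 1.59, -0.9]
dump -1 93 70 [ 0.549 -0.26   0.278] [0.07, 0.19, 2.07, -1.29, 1.36, 0.66]
dump -1 93 85 [ 0.546 -0.214  0.272] None
dump -1 120 70 [ 0.548 -0.26   0.278] None
dump -1 120 85 [ 0.525 -0.22   0.272] [0.14, 0.07, 2.45, 4.44, 1.28, 0.97]
dump -1 150 70 [ 0.547 -0.261  0.278] [-0.44, -0.33, 2.54, 3.39, 0.3, 1.36]
dump -1 150 85 [ 0.507 -0.238  0.272] None
dump -1 183 70 [ 0.547 -0.262  0.278] [-0.96, -0.15, 2.41, 1.64, 0.92, 2.52]
dump -1 183 85
[... 473 characters left out ...]
 1 1.6 0.8 [-0.87, 0.64, 1.19, 0.49, 1.96, -2.46]
bar -1 0 0 [-0.34, 0.13, 1.92, -0.0, 1.1, 1.18]
bar -1 0.8 0.3 [-0.61, 0.23, 1.62, 0.24, 1.48, 0.86]
bar -1 1.6 0 [-0.67, 0.27, 1.53, -0.0, 1.34, 0.85]
bar -1 1.6 0.3 [-0.76, 0.4, 1.39, 0.2, 1.58, 0.73]
bar -1 1.6 0.6 [-0.83, 0.54, 1.26, 0.38, 1.81, 0.68]
bar -1 1.6 0.8 [-0.87, 0.64, 1.19, 0.49, 1.96, 0.68]
knob [-0.27, -0.01, 2.08, -0.0, 1.07, -0.27] [-0.13, 0.08, 1.98, -0.0, 1.07, -0.13]
knob [-0.27, -0.01, 2.08, 0.0, 1.07, -1.84] [-0.13, 0.08, 1.98, 0.0, 1.07, -1.7]
knob [-0.27, -0.01, 2.08, -0.0, 1.07, 1.3] [-0.13, 0.08, 1.98, -0.0, 1.07, 1.44]
knob None None
pan [0.63, 0.16, 1.94, 0.0, 1.04, -0.85]
pan [0.63, 0.16, 1.94, 0.0, 1.04, 2.29]
```

Run:
```python
from h import *
r=down(YAW)
P=lambda t,z=.17:tcp(clamp_knob(t,z),r)
manip.move_pose(P(0,.27),r);manip.set_gripper(.05,30);manip.move_linear(P(0),.1)
manip.set_gripper(.0,30);print(manip.state()["gripper_width"],manip.state()["contact_force"])
for t in np.linspace(0,1.63,12)[1:]:
    manip.move_linear(P(t),.08)
    print(round(t,2),manip.state()["contact_force"].round(1))
manip.set_gripper(.05);manip.move_linear(P(1.63,.26),.15)
r=bar_rot(0,-1);manip.move_pose(tcp(bar(0)+[0,0,.08],r),r)
c,W=grab("side","s1.png");cv2.imwrite("pics/s1.png",cv2.resize(c["image"][90:240,200:360],(480,450)))
print(manip.state()["clock"])
```

```text
0.017316498134526417 [ 4.76172648 -0.11784111 -3.23890877]
0.15 [ 4.6 -3.4 -3.5]
0.3 [ 3.1 -4.2 -2.2]
0.44 [ 0.1 -4.9 -0.2]
0.59 [-3.3 -3.2  2.8]
0.74 [-7.1 -0.2  6.6]
0.89 [-9.6  4.6  9.5]
1.04 [-13.7   9.8  12.4]
1.19 [-14.2  15.1  13.7]
1.33 [-14.5  21.9  14. ]
1.48 [-11.3  29.5  12.3]
1.63 [-5.6 35.9  8.3]
10.2167
```

View pics/s1.png

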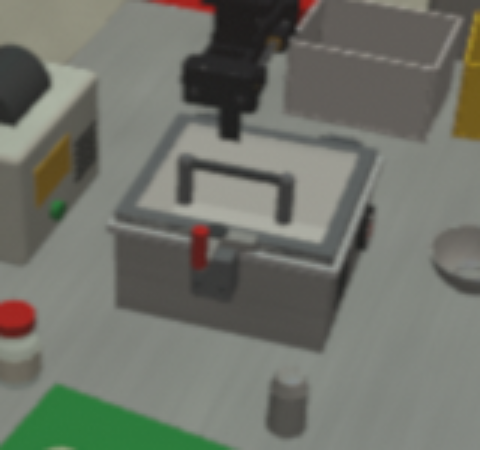

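The view shows the red knob at crop (200,245), in front of the grey block; the gripper is above the lid. Now I'll measure the actual clamp angle.

```bash
cat >> h.py <<'E'
def knob():
    o=[]
    for n in("top","side"):
        c,W=grab(n);im=c["image"].astype(int);X,Y,Z=np.moveaxis(W,-1,0)
        m=(im[...,2]>110)&(im[...,1]<65)&(im[...,0]<65)&(Z>.12)&(Z<.22)&(Y<0.02)&(X>.4)&(X<.65)
        if m.sum()<4:continue
        p=RB.T@(np.median(W[m],0)-C);o.append((n,p.round(4),round(np.arctan2(p[1]-.128,-p[0]),3),m.sum()))
    return o
E
python3 - <<'E'
from h import *
for k in knob():print(k)
E
```

```text
('top', array([-0.0027,  0.1856,  0.1887]), np.float64(1.525), np.int64(28))
('side', array([0.0024, 0.1883, 0.1898]), np.float64(1.61), np.int64(15))
```

Run:
```python
from h import *
r=bar_rot(0,-1);manip.set_gripper(.04);manip.move_linear(tcp(bar(0),r),.1)
manip.set_gripper(0,60);print(manip.state()["gripper_width"],manip.state()["contact_force"].round(1))
for t in np.linspace(0,1.62,19)[1:]:
    r=bar_rot(.4*t,-1);manip.move_linear(tcp(bar(t),r),.1,r)
    s=manip.state();print(round(t,2),s["contact_force"].round(1),s["moment"].round(1))
    if np.linalg.norm(s["contact_force"])>70:break
print(s["clock"])
grab("side","s2.png")
```

```text
0.00967143138199353 [  0.3 -11.4  -1.4]
0.09 [ 1.4 -9.6 -4.3] [-1.2 -0.2 -0. ]
0.18 [ 3.  -9.3 -5.6] [-1.  -0.2 -0. ]
0.27 [ 3.  -7.  -6.2] [-1.  -0.4  0.1]
0.36 [ 3.7 -5.6 -7.3] [-0.9 -0.6 -0. ]
0.45 [ 3.2 -5.7 -7.9] [-0.7 -0.5 -0. ]
0.54 [ 4.8 -5.  -9.9] [-0.7 -0.7 -0.1]
0.63 [  4.7  -4.3 -13.1] [-0.8 -0.7 -0.1]
0.72 [  5.2  -4.  -12.1] [-0.7 -0.7 -0.1]
0.81 [  5.3  -3.2 -14. ] [-0.7 -0.8 -0.2]
0.9 [  6.6  -1.8 -15.2] [-0.7 -0.8 -0.2]
0.99 [  5.8  -1.3 -15.3] [-0.7 -0.8 -0.3]
1.08 [  5.2   1.1 -16.2] [-0.7 -0.7 -0.3]
1.17 [  4.8   0.9 -15.9] [-0.7 -0.7 -0.2]
1.26 [  5.2   2.3 -16.5] [-0.7 -0.6 -0.2]
1.35 [  3.4   3.8 -15.9] [-0.5 -0.6 -0.2]
1.44 [  3.6   4.4 -16. ] [-0.5 -0.4 -0.3]
1.53 [  1.7   4.9 -15.5] [-0.4 -0.4 -0.2]
1.62 [  1.8   6.6 -14.8] [-0.5 -0.3 -0.1]
17.8
```

View pics/s2.png

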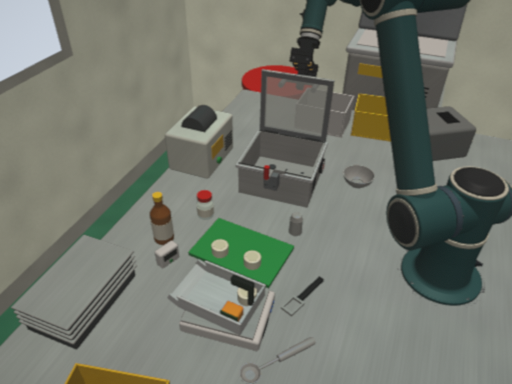

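The lid stands upright behind the box (295,105); knob, pan and both daikons look undisturbed.

```bash
cat >> h.py <<'E'
def up(z,rate=.3):
    p=np.array(manip.state()["tool_pos"]);p[2]=z;manip.move_linear(p,rate)
def chunks():
    "raised blobs on the board, averaged over both cameras"
    o=[]
    for n in("top","side"):
        c,W=grab(n);X,Y,Z=np.moveaxis(W,-1,0)
        m=(Z>.036)&(Z<.06)&(Y<.262)&(Y>.05)&(X<.70)&(X>.40)
        nl,lab,st,ce=cv2.connectedComponentsWithStats(m.astype(np.uint8))
        for i in range(1,nl):
            if st[i,4]>60:
                r=cv2.minAreaRect(W[lab==i][:,:2].astype(np.float32));o.append((n,np.round(r[0],4),np.round(r[1],3),round(r[2]),c["image"][lab==i].mean(0).round()))
    return o
def panpose():
    o=[]
    for n in("top","side"):
        c,W=grab(n);X,Y,Z=np.moveaxis(W,-1,0)
        m=(Z>.14)&(Z<.18)&(Y>.22)&(Y<.5)&(X<.65)&(X>.3)
        r=cv2.minAreaRect(W[m][:,:2].astype(np.float32));(w,h),a=r[1],r[2]
        a=a if w>h else a-90
        o.append((n,np.round(r[0],4),np.round(r[1],3),round((a+90)%180-90,1)))
    return o
E
python3 - <<'E'
from h import *
r=bar_rot(.4*1.62,-1);manip.set_gripper(.04)
ap=R.from_rotvec(r).as_matrix()[:,0]
manip.move_linear(tcp(bar(1.62),r)-.10*ap,.15)
up(.5)
manip.move_pose([.45,-.05,.45],down(0))
for x in chunks():print(x)
for x in panpose():print(x)
print(manip.state()["clock"])
E
```

```text
('top', array([0.5916, 0.1692]), array([0.045, 0.045]), 1, array([182., 214., 209.]))
('top', array([0.4909, 0.1758]), array([0.046, 0.047]), 71, array([186., 216., 209.]))
('side', array([0.597 , 0.1712]), array([0.045, 0.05 ]), 25, array([135., 163., 164.]))
('side', array([0.4951, 0.1786]), array([0.047, 0.047]), 20, array([136., 164., 165.]))
('top', array([0.4451, 0.3526]), array([0.018, 0.057]), -5.6)
('side', array([0.4482, 0.3536]), array([0.018, 0.058]), -5.1)
21.725
```

```bash
cat >> h.py <<'E'
PY=np.radians(-5.3);PG=np.array([.4467,.353]);RP=R.from_euler('z',PY).as_matrix()
PO=np.array([*PG,.048])-RP@[-.052,0,0]
def pick(p,a,z=.018,w=.075,f=15):
    r=down(a);manip.move_pose([*p,.16],r);manip.set_gripper(w);manip.move_linear([*p,z],.15)
    manip.set_gripper(0,f);print("w",manip.state()["gripper_width"]);up(.22)
def place(q,w=.054,z=.059):
    p=PO+RP@[*q,0];r=down(PY+np.pi/2);manip.move_pose([p[0],p[1],.22],r);manip.move_linear([p[0],p[1],z],.15)
    print("w",manip.state()["gripper_width"]);manip.set_gripper(w);up(.22)
E
python3 - <<'E'
from h import *
pick([.594,.1703],0);place([.064,-.014])
for x in chunks():print(x)
for x in panpose():print(x)
print(manip.state()["clock"])
E
```

```text
w 0.04789234375491558
w 0.04781011055510777
('top', array([0.4906, 0.1761]), array([0.046, 0.046]), 25, array([184., 215., 208.]))
('side', array([0.4951, 0.1784]), array([0.046, 0.048]), 6, array([152., 182., 183.]))
('top', array([0., 0.]), array([0., 0.]), -90.0)
('side', array([0.4488, 0.3543]), array([0.018, 0.057]), -4.9)
29.8417
```

Run:
```python
from h import *
pick([.493,.1773],0);place([.024,.0135],w=.053)
manip.move_pose([.45,-.05,.35],down(0))
for x in chunks():print(x)
for x in panpose():print(x)
print(manip.state()["clock"])
a,_=grab("top");b,_=grab("side")
im=np.hstack([cv2.resize(a["image"][130:270,90:260],(400,330)),cv2.resize(b["image"][180:340,150:310],(330,330))]);cv2.imwrite("pics/p3.png",im)
# candidate pour paths: level -> tipped
for yd in(-165,-172,-177,-182,-187,-195):
  for lx in(.0,.03,.05):
    o=[]
    for tip in(0,75,85):
        p,r=dump(np.radians(yd),np.radians(tip),box(lx,.02,.10 if tip else .22));q=inverse_kinematics(p,r);o.append(None if q is None else q.round(2).tolist())
    print(yd,lx,o)
```

```text
w 0.04741476612680151
w 0.04739638395318147
('top', array([0.4476, 0.3621]), array([0.017, 0.056]), -6.8)
('side', array([0.4516, 0.3639]), array([0.019, 0.057]), -7.9)
39.0833
-165 0.0 [[-0.27, 0.34, 1.42, 0.0, 1.38, 1.04], [-1.03, -0.07, 2.42, 1.57, 1.19, -0.74], [-1.14, 0.05, 2.47, 1.66, 1.4, -0.95]]
-165 0.03 [[-0.26, 0.4, 1.35, 0.0, 1.39, 1.05], [-0.96, -0.04, 2.38, 1.62, 1.14, -0.74], [-1.06, 0.08, 2.44, 1.72, 1.36, -0.95]]
-165 0.05 [[-0.25, 0.44, 1.3, 0.0, 1.41, 1.06], [-0.91, -0.01, 2.36, 1.66, 1.11, -0.74], [-1.01, 0.1, 2.42, 1.76, 1.33, -0.96]]
-172 0.0 [[-0.29, 0.36, 1.4, -0.0, 1.38, 1.14], [-0.98, -0.16, 2.49, 1.69, 1.07, -0.73], [-1.1, -0.03, 2.56, 1.79, 1.31, -0.97]]
-172 0.03 [[-0.28, 0.42, 1.33, -0.0, 1.4, 1.15], [-0.91, -0.12, 2.45, 1.75, 1.02, -0.75], [-1.02, -0.0, 2.53, 1.87, 1.26, -0.98]]
-172 0.05 [[-0.27, 0.45, 1.27, -0.0, 1.42, 1.16], [-0.86, -0.09, 2.43, 1.79, 0.98, -0.76], [-0.96, 0.02, 2.5, 1.91, 1.23, -0.99]]
-177 0.0 [[-0.31, 0.37, 1.39, -0.0, 1.38, 1.21], [-0.94, -0.22, 2.54, 1.78, 0.97, -0.73], None]
-177 0.03 [[-0.3, 0.43, 1.31, -0.0, 1.4, 1.22], [-0.8
[... 192 characters left out ...]
38, 1.38, 0.0, 1.39, 1.28], None, None]
-182 0.03 [[-0.32, 0.43, 1.3, 0.0, 1.41, 1.29], [-0.79, -0.22, 2.54, 1.98, 0.81, -0.8], None]
-182 0.05 [[-0.31, 0.47, 1.25, 0.0, 1.42, 1.3], [-0.75, -0.18, 2.51, 2.03, 0.78, -0.83], None]
-187 0.0 [[-0.35, 0.38, 1.37, 0.0, 1.39, 1.34], None, None]
-187 0.03 [[-0.33, 0.44, 1.29, 0.0, 1.41, 1.36], [-0.71, -0.26, 2.57, 2.14, 0.69, -0.87], None]
-187 0.05 [[-0.32, 0.48, 1.24, 0.0, 1.43, 1.37], [-0.67, -0.22, 2.54, 2.21, 0.67, -0.91], None]
-195 0.0 [[-0.38, 0.39, 1.36, -0.0, 1.39, 1.45], None, None]
-195 0.03 [[-0.36, 0.45, 1.28, -0.0, 1.41, 1.47], None, None]
-195 0.05 [[-0.35, 0.48, 1.23, -0.0, 1.43, 1.48], [-0.52, -0.26, 2.57, 2.63, 0.52, -1.19], None]
```

View pics/p3.png

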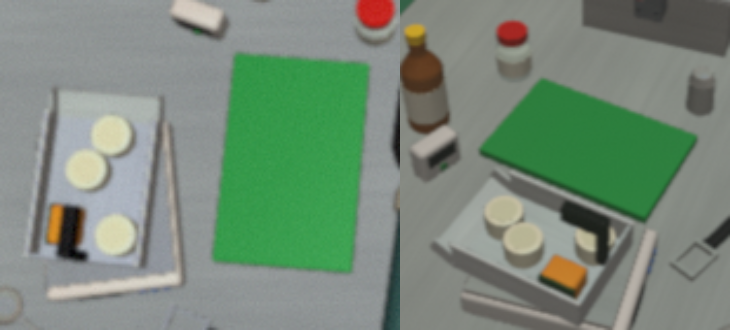

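The board is empty and all four chunks are in the pan. The pan has shifted about 10 mm in +y and now has yaw about -7°. Picking it up at the new pose.

Run:
```python
from h import *
o=panpose();print(o)
g=np.mean([x[1] for x in o],0);y=np.radians(np.mean([x[3] for x in o]))
M,r=pan_rot(y,0);gp=np.array([*g,.148])
manip.set_gripper(.05)
manip.move_pose(tcp(gp+[0,0,.09],r),r);manip.move_linear(tcp(gp,r),.12)
manip.set_gripper(0,60);print(manip.state()["gripper_width"],manip.state()["contact_force"].round(1))
manip.move_linear(tcp(gp+[0,0,.19],r),.1);manip.dwell(.3)
s=manip.state();print(s["contact_force"].round(1),s["moment"].round(2),s["clock"])
a,Wa=grab("top");b,Wb=grab("side");np.savez("lift",a=a["image"],Wa=Wa,b=b["image"],Wb=Wb)
im=np.hstack([cv2.resize(a["image"][130:300,70:260],(400,358)),cv2.resize(b["image"][150:350,150:340],(340,358))]);cv2.imwrite("pics/p4.png",im)
```

```text
[('top', array([0.4477, 0.3628]), array([0.017, 0.056]), -5.9), ('side', array([0.4522, 0.3637]), array([0.019, 0.058]), -6.1)]
0.015283036511896188 [-1.1 -1.5  2.7]
[ 0.7 -0.7 -2.9] [ 0.06 -0.01  0.02] 45.0
```

View pics/p4.png

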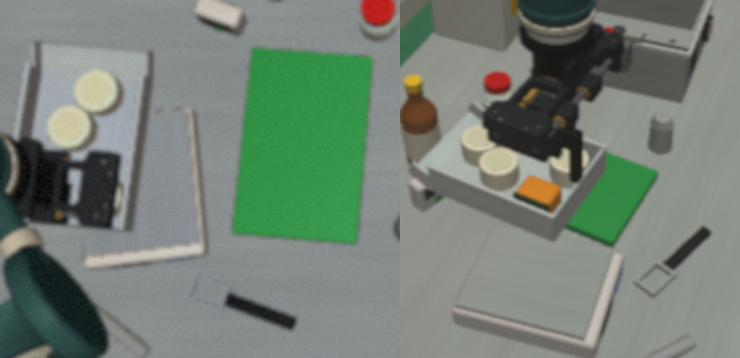

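The pan is lifted level with all four chunks in it, and the scale's platform is now clear. Carrying it to the box and tipping.

Run:
```python
from h import *
Y=np.radians(-172);lip=box(.045,.02,.26)
p,r=dump(Y,0,lip);q0=manip.state()["joint_pos"];q=inverse_kinematics(p,r);print(q.round(2))
for k in(.25,.5,.75,1):manip.set_joints(q0+(q-q0)*k)
print(manip.state()["clock"],manip.state()["gripper_width"])
b,W=grab("side","s5.png");a,Wa=grab("top")
X,Yw,Z=np.moveaxis(W,-1,0);m=(Z>.043)&(Z<.055)&(Yw>.2)&(Yw<.5)&(X<.65)&(X>.3)
print("scale side",cv2.minAreaRect(W[m][:,:2].astype(np.float32)))
X,Yw,Z=np.moveaxis(Wa,-1,0);m=(Z>.040)&(Z<.056)&(Yw>.2)&(Yw<.5)&(X<.65)&(X>.3)
m=cv2.morphologyEx(m.astype(np.uint8),cv2.MORPH_OPEN,np.ones((5,5)))>0
print("scale top",cv2.minAreaRect(Wa[m][:,:2].astype(np.float32)))
```

```text
[-0.27  0.43  1.23  0.    1.48  1.16]
47.9 0.015088039931377617
scale side ((0.4874393343925476, 0.35145285725593567), (0.1922600269317627, 0.15395201742649078), 5.780703067779541)
scale top ((0.48860836029052734, 0.35150575637817383), (0.1840120255947113, 0.15334881842136383), 5.811788558959961)
```

View pics/s5.png

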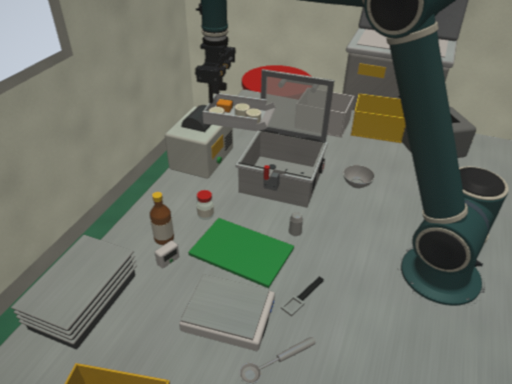

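Pan level over the box (240,112), clear of the lid. Tipping in small steps.

Run:
```python
from h import *
Y=np.radians(-172)
for tip in list(range(8,81,8)):
    z=.26-.155*min(1,tip/48.)
    p,r=dump(Y,np.radians(tip),box(.045,.02,z));q=inverse_kinematics(p,r)
    d=abs(q-manip.state()["joint_pos"]).max()
    if d>.9:print("jump",tip,q);break
    manip.move_linear(p,.06,r) if d<.35 else manip.move_pose(p,r)
    s=manip.state();print(tip,round(d,2),s["contact_force"].round(1),s["clock"])
manip.dwell(.7)
a,_=grab("side","s6.png");b,_=grab("top","t6.png")
im=np.hstack([cv2.resize(a["image"][60:220,190:390],(440,352)),cv2.resize(b["image"][120:260,280:430],(360,352))]);cv2.imwrite("pics/p6.png",im)
```

```text
8 0.17 [-0.4 -0.5 -3.7] 48.3333
16 0.17 [-0.8 -1.1 -4.4] 48.725
24 0.17 [ 0.5 -0.1 -3.8] 49.1667
32 0.17 [ 0.4  0.2 -2. ] 49.6667
40 0.25 [ 0.2  0.4 -3.4] 50.2167
48 0.35 [-0.1 -0.6 -2.4] 50.65
56 0.32 [ 0.5  0.7 -1.9] 51.2167
64 0.29 [ 0.1 -0.6 -1.6] 51.7833
72 0.24 [-0.8 -0.3 -2. ] 52.35
80 0.2 [-0.3 -0.5 -1.9] 52.9167
```

View pics/p6.png

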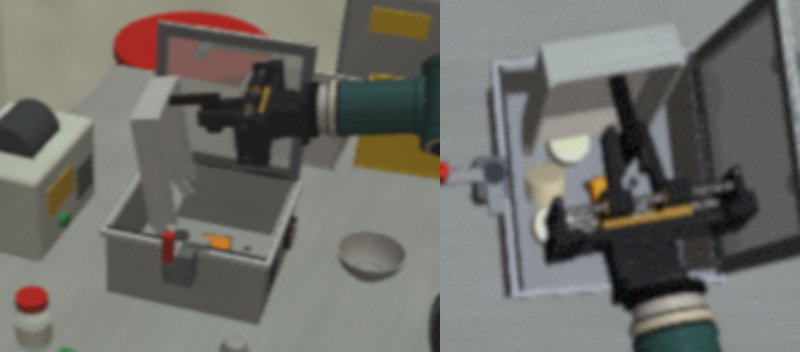

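Three daikons and the kabocha are in the box, with one daikon near the lip at (572,148). I'll raise the pan still tipped, untip, and look inside.

Run:
```python
from h import *
Y=np.radians(-172)
for tip,z in((80,.14),(80,.18),(70,.22),(55,.26),(40,.26),(25,.26),(12,.26),(0,.27)):
    try:
        p,r=dump(Y,np.radians(tip),box(.045,.02,z));manip.move_linear(p,.08,r)
    except manip.IKError as e:print("ik",tip,z)
    if tip==70:a,_=grab("top")
manip.dwell(.2);s=manip.state();print(s["contact_force"].round(1),s["clock"])
# carry back level
G0=np.array([.488,.3515,.148])+R.from_euler('z',np.radians(5.8)).as_matrix()@[-.052,0,0]
M,r=pan_rot(np.radians(5.8),0)
q0=s["joint_pos"];q=inverse_kinematics(tcp(G0+[0,0,.15],r),r);print(q0.round(2),q.round(2))
manip.set_joints(q0+(q-q0)*.5)
b,W=grab("top","t7.png");manip.set_joints(q)
b,W=grab("top");c,_=grab("side")
im=np.hstack([cv2.resize(b["image"][120:260,280:430],(400,373)),cv2.resize(c["image"][60:220,190:350],(373,373))]);cv2.imwrite("pics/p7.png",im)
```

```text
[-0.5 -0.5 -2.3] 59.5333
[-0.27  0.43  1.22  0.    1.5   1.16] [ 0.63  0.02  1.81  0.    1.32 -1.05]
```

View pics/p7.png

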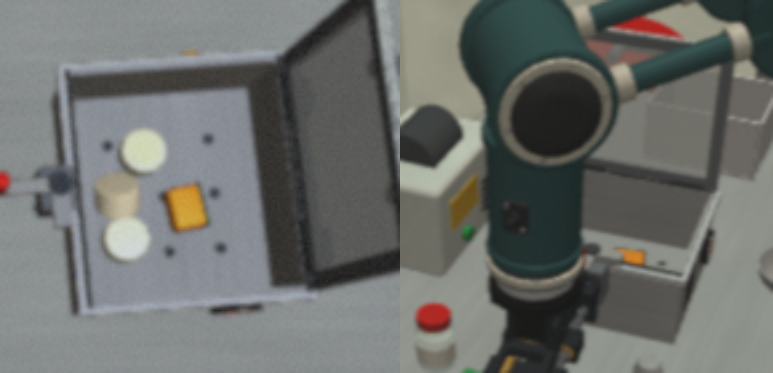

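All four chunks lie inside the box: daikons at (143,150), (118,195) and (127,240), kabocha at (187,207). Now setting the pan down.

Run:
```python
from h import *
G0=np.array([.488,.3515,.148])+R.from_euler('z',np.radians(5.8)).as_matrix()@[-.052,0,0]
M,r=pan_rot(np.radians(5.8),0)
manip.move_linear(tcp(G0+[0,0,.02],r),.15)
for dz in np.arange(.018,-.006,-.002):
    manip.move_linear(tcp(G0+[0,0,dz],r),.03);f=manip.state()["contact_force"][2]
    if f>4:break
print(dz,f)
manip.set_gripper(.035);manip.dwell(.2);manip.move_linear(tcp(G0+[0,0,.1],r),.12)
q0=manip.state()["joint_pos"]
r=down(YAW);manip.move_pose([.45,.0,.42],r)
a,W=grab("top");b,Wb=grab("side","s8.png")
X,Y,Z=np.moveaxis(W,-1,0)
print(panpose(),manip.state()["clock"])
f=(Z>.045)&(Z<.06)&(X>.5)&(X<.54)&(Y>.33)&(Y<.37);print("floor",np.median(Z[f]))
```

```text
-0.0019999999999999844 11.188615200318909
[('top', array([0.4345, 0.3463]), array([0.057, 0.016]), 5.1), ('side', array([0.4382, 0.3484]), array([0.056, 0.019]), 5.9)] 69.2417
floor 0.05247683210546428
```

View pics/s8.png

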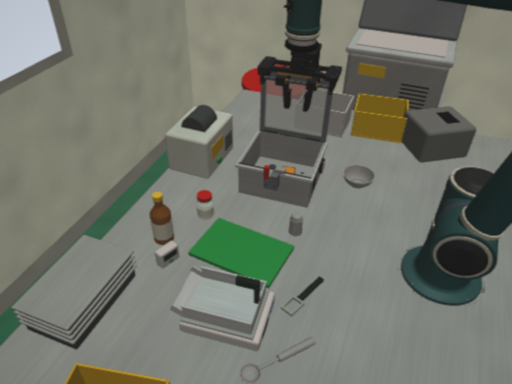

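The empty pan stands upright on the scale (225,300). Now closing the lid by its handle.

Run:
```python
from h import *
T=1.62;r=bar_rot(.4*T,-1);ap=R.from_rotvec(r).as_matrix()[:,0]
pre=tcp(bar(T),r)-.10*ap
manip.set_gripper(.044)
manip.move_pose([pre[0],pre[1],.5],r);manip.move_linear(pre,.2);manip.move_linear(tcp(bar(T),r),.08)
manip.set_gripper(0,60);print(manip.state()["gripper_width"],manip.state()["contact_force"].round(1))
for t in np.linspace(T,0,19)[1:]:
    r=bar_rot(.4*t,-1);manip.move_linear(tcp(bar(t),r),.1,r);s=manip.state()
    print(round(t,2),s["contact_force"].round(1))
    if np.linalg.norm(s["contact_force"])>70:break
for dz in(.002,.004,.006):
    if manip.state()["contact_force"][2]>18:break
    manip.move_linear(tcp(bar(0)-[0,0,dz],r),.03);print(dz,manip.state()["contact_force"].round(1))
manip.set_gripper(.04);manip.move_linear(tcp(bar(0)+[0,0,.1],r),.15)
r=down(YAW);manip.move_pose(tcp(clamp_knob(1.6,.30),r),r)
for k in knob():print(k)
c,W=grab("side");X,Y,Z=np.moveaxis(W,-1,0);L=(W-C)@RB
for x0,x1,y0,y1 in((-.11,-.1,-.08,.05),(.1,.11,-.08,.05),(-.09,-.06,.09,.105),(.05,.09,.09,.105),(-.05,.05,.062,.068)):
    m=(L[...,0]>x0)&(L[...,0]<x1)&(L[...,1]>y0)&(L[...,1]<y1);print(np.nanmedian(Z[m]).round(4),m.sum(),np.nanmax(Z[m]).round(3) if m.any() else 0)
print(manip.state()["clock"])
```

```text
0.009026780672960349 [-0.3 -1.5  1. ]
1.53 [ 0.5  0.1 -1. ]
1.44 [ 1.1 -2.4 -4.2]
1.35 [ 2.2 -0.3 -7.4]
1.26 [  4.   -1.4 -12.4]
1.17 [  5.4  -1.7 -13.4]
1.08 [  5.9  -4.4 -15.5]
0.99 [  6.6  -5.  -16.4]
0.9 [  7.5  -6.2 -17.8]
0.81 [  7.1  -7.4 -19.2]
0.72 [  8.7  -9.4 -19.5]
0.63 [  8.8 -12.1 -20.4]
0.54 [  9.1 -13.1 -18.9]
0.45 [  9.  -14.9 -19.6]
0.36 [  8.  -17.6 -18.9]
0.27 [  8.8 -18.5 -18.5]
0.18 [  7.4 -19.2 -18.8]
0.09 [  7.2 -19.8 -16.1]
0.0 [  6.5 -21.7 -13.1]
0.002 [  4.  -19.3  -8.3]
0.004 [  2.1 -16.2  -3.6]
0.006 [  1.2 -14.3  -3.2]
('side', array([0.0037, 0.1869, 0.1882]), np.float64(1.634), np.int64(15))
0.1324 65 0.135
0.1323 40 0.136
0.0818 92 0.138
0.0922 120 0.139
0.1819 118 0.192
83.475
```

Run:
```python
from h import *
r=down(YAW);manip.set_gripper(0,20)
p=box(.085,.088,.16);manip.move_pose(p+[0,0,.08],r);manip.move_linear(p,.1)
f0=manip.state()["contact_force"][2]
for z in np.arange(.140,.122,-.001):
    manip.move_linear(box(.085,.088,z),.03);f=manip.state()["contact_force"][2]-f0
    if f>3:print(round(z,4),round(f,1))
    if f>22:break
up(.28)
c,W=grab("side");L=(W-C)@RB;Z=W[...,2]
t,Wt=grab("top");
for WW in(W,Wt):
    L=(WW-C)@RB
    for y0 in(-.1,-.05,0,.05,.08,.095):
        m=(abs(L[...,0])>.106)&(abs(L[...,0])<.116)&(abs(L[...,1]-y0)<.008)&(WW[...,2]>.1)&(WW[...,2]<.16);print(y0,np.median(WW[m][:,2]).round(4),m.sum(),end=" | ")
    print()
print(manip.state()["clock"])
cv2.imwrite("pics/s9.png",cv2.resize(c["image"][90:240,200:360],(480,450)))
```

```text
0.13 4.5
0.129 8.5
0.128 13.5
0.127 17.2
0.126 21.0
0.125 24.5
-0.1 0.1307 17 | -0.05 0.1314 20 | 0 0.1312 19 | 0.05 0.1309 21 | 0.08 0.1301 16 | 0.095 0.1305 20 | 
-0.1 0.1313 22 | -0.05 0.1315 47 | 0 0.1327 13 | 0.05 nan 0 | 0.08 nan 0 | 0.095 nan 0 | 
91.0667
  return _methods._mean(a, axis=axis, dtype=dtype,
  ret = ret.dtype.type(ret / rcount)
```

View pics/s9.png

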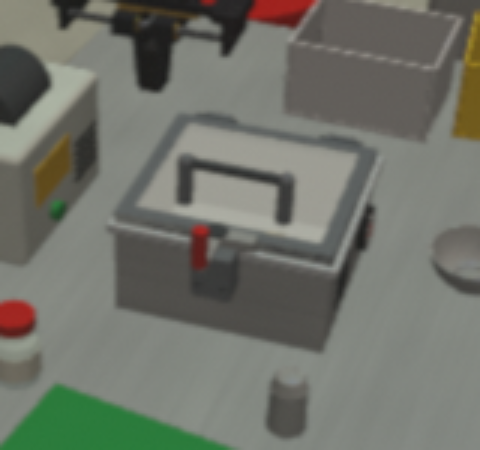

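The lid lies flat (frame 130–131 mm along its whole length). Next I swing the clamp back.

Run:
```python
from h import *
r=down(YAW);P=lambda t,z=.17:tcp(clamp_knob(t,z),r)
manip.move_pose(P(1.6,.27),r);manip.set_gripper(.06,30);manip.move_linear(P(1.6),.1)
manip.set_gripper(0,30);print(manip.state()["gripper_width"])
for t in list(np.linspace(1.6,0,12)[1:])+[-.03,-.06]:
    manip.move_linear(P(t),.08);f=manip.state()["contact_force"];print(round(t,2),f.round(1))
    if np.linalg.norm(f)>60:break
manip.set_gripper(.06);manip.dwell(.1);up(.3);manip.move_pose([.45,.1,.42],down(0))
for k in knob():print(k)
c,W=grab("side");t,Wt=grab("top")
cv2.imwrite("pics/s10.png",np.hstack([cv2.resize(c["image"][90:240,200:360],(400,375)),cv2.resize(t["image"][130:250,285:413],(400,375))]))
print(manip.state()["clock"])
```

```text
0.016971763048023333
1.45 [ 4.8  2.7 -2.8]
1.31 [ 4.5  5.4 -1.9]
1.16 [ 3.   5.4 -0.8]
1.02 [ 3.9  5.8 -0.4]
0.87 [ 4.1  3.3 -0.2]
0.73 [4.9 3.8 0.6]
0.58 [4.6 4.4 0.3]
0.44 [ 5.1  2.7 -0.3]
0.29 [ 6.  3. -0.]
0.15 [4.9 4.5 0.4]
0.0 [4.  3.9 1.8]
-0.03 [3.  6.7 1.9]
-0.06 [2.3 6.3 2.8]
('top', array([-0.0618,  0.1289,  0.1884]), np.float64(0.014), np.int64(31))
('side', array([-0.0592,  0.1308,  0.1895]), np.float64(0.047), np.int64(10))
100.5333
```

View pics/s10.png

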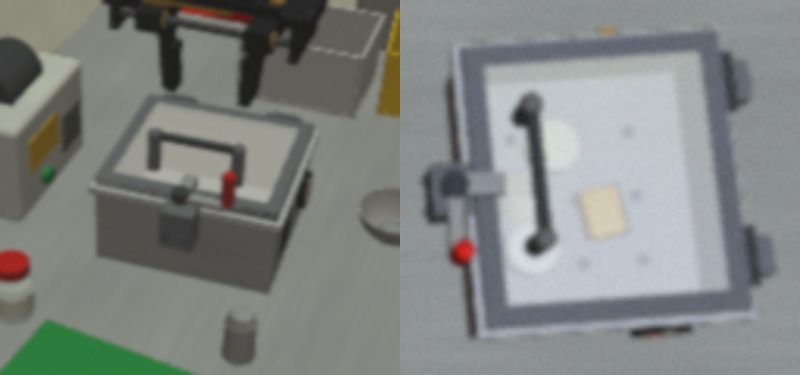

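The clamp is nearly shut but still about 0.04–0.06 rad short of where it started, so I'll nudge it to its stop.

Run:
```python
from h import *
r=down(YAW);P=lambda t,z=.17:tcp(clamp_knob(t,z),r)
manip.move_pose(P(0,.27),r);manip.set_gripper(.06,30);manip.move_linear(P(0),.1)
manip.set_gripper(0,30)
for t in np.arange(0,-.26,-.025):
    manip.move_linear(P(t),.05);f=manip.state()["contact_force"];print(round(t,3),f.round(1))
    if f[1]>22:break
manip.set_gripper(.06);manip.dwell(.1);up(.3);manip.move_pose([.45,-.05,.45],down(0))
for k in knob():print(k)
print(panpose(),chunks(),manip.state()["clock"])
grab("top","t11.png")
```

```text
0.0 [ 4.1  0.6 -3.7]
-0.025 [ 4.7  3.6 -2.4]
-0.05 [ 4.3  5.2 -2.2]
-0.075 [ 3.5  6.6 -0.8]
-0.1 [ 4.3 10.7  0.2]
-0.125 [ 1.9 15.1  1.7]
-0.15 [ 2.8 20.2  3.4]
-0.175 [ 1.5 24.6  4.3]
('side', array([-0.0574,  0.1271,  0.1888]), np.float64(-0.016), np.int64(12))
[('top', array([0.4342, 0.3464]), array([0.056, 0.017]), 4.7), ('side', array([0.4381, 0.3483]), array([0.056, 0.017]), 6.0)] [] 108.2
```

View pics/t11.png

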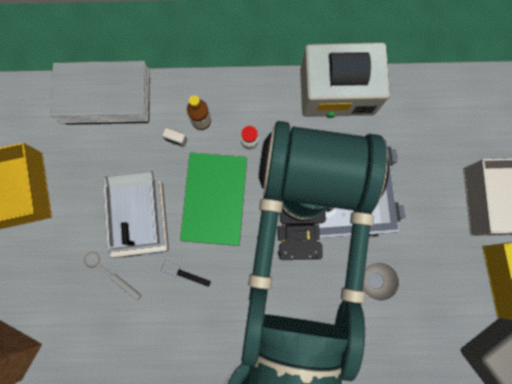

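The knob is back at its starting position, the stop force was felt, and nothing else on the bench has moved. Handing in.

```bash
python3 -c "
from h import *
order.close_job();print(manip.state()['clock'])"
```

```text
the job is handed in; nothing more can be done
the job is handed in; nothing more can be done
```

The job is done and handed in at about 108 s on the robot's clock. I swung the clamp clear, raised the lid and put the two daikons from the board into the pan. Then I tipped the pan into the box, stood it back on the scale, shut the lid and swung the clamp back.

**Last checks:**
- **Chunks:** all four (three daikons and one kabocha) were seen in the box, and the board and pan are empty.
- **Pan:** it stands upright on the scale, within about 3 mm and 1° of where I aimed.
- **Lid:** its frame lies flat at 130–131 mm after I pressed it down with about 24 N.
- **Clamp:** the first swing left it about 0.05 rad short. I pushed it on until it met its stop, and the side camera then read -0.016 rad, the same as at the start. The top camera's view of the knob was blocked for that last reading.
- **Other items:** they look unmoved in the final picture, though the arm hid part of the box area.

While I was loading it, the pan shifted about 10 mm on the scale, either from a knock or a finger touching its wall. I measured its position again before gripping it.

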